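# Set two conduit elbows square to the trunking

### The job

Screw the two grey conduit elbows further down on their risers until each outlet points squarely at the white trunking: the one with the plain hexagon collar has an ordinary right-hand thread, the one with the notched castle collar a left-hand thread. The upright pipe offcut stands in an elbow's way: put it in the open carton. Do not shove or knock over the reel, the can or the switch box.

Things in the scene. Friction and masses are not known exactly. Their poses are not given: they have to be found in the camera images.
- rh_elbow (a point): Right-hand elbow (plain HEXAGON collar), grey plastic: point on its vertical screw axis at the height of its level side arm's centre line, about 125 mm above the bench; x points out along the arm through the outlet, z up. Upright body 46 mm in diameter; flat cap on top, 52 mm in diameter, 25 to 35 mm above this point; collar 66 mm across flats, 37 to 55 mm below it.
- rh_outlet (a point): Centre of the right-hand elbow's round outlet face, 90 mm out from the screw axis along the arm. The arm is round, 34 mm in diameter from the body to 68 mm from the axis, then a lip 40 mm in diameter. It can be gripped across from above between cap and lip (26 to 68 mm from the axis). x points out.
- elbow_rh (a joint): Screw angle of the right-hand elbow, rad; grows as it screws down: CLOCKWISE seen from above, sinking 6 mm a turn. Turns with about 0.2 N m and stays where left. Starts 0.3 to 1.15; at 0 a stop (cannot come off); no stop until 5.5, far past the wanted direction (1.1 to 2.7 rad from the start). Its steel riser pipe, 32 mm, has a fixed round foot 100 mm in diameter.
- lh_elbow (a point): Left-hand elbow: same shape, sizes and axes as the other, point on its screw axis at arm height, x along the arm to the outlet; but its collar is round, 75 mm in diameter, with eight deep square NOTCHES like a castle. Which elbow stands to the left and which to the right varies.
- lh_outlet (a point): Centre of the left-hand elbow's outlet face, 90 mm out from its screw axis; arm and lip as on the other elbow. x points out.
- elbow_lh (a joint): Screw angle of the left-hand elbow, rad; grows as it screws down: ANTICLOCKWISE seen from above (left-hand thread), sinking 6 mm a turn. Same turning resistance, starts, stops and amount needed as the other.
- trunking: White wall trunking, a straight box 640 mm long, 50 mm deep and 60 mm high (95 to 155 mm above the bench) on two aluminium brackets, fixed beyond the elbows. Origin on the bench 90 mm in front (robot side) of its middle; y axis along its length, x axis level and square to it, pointing away from the robot. An elbow is right when its outlet points along this +x direction.
- offcut: Upright grey pipe offcut, 32 mm in diameter, 180 mm tall, 0.1 to 0.2 kg, loose, standing on the bench about 72 mm from the axis of the right-hand elbow, in the path of its arm. Origin at the centre of its lower end, z along the pipe.
- carton: Open cardboard carton, 150 x 150 mm outside, 90 mm high, walls and floor 5 mm, fixed to the bench. Origin at the centre of its underside, x and y along its sides.
- reel: Bystander: empty black plastic reel standing on its flange, 140 mm in diameter, 90 mm high, loose. Origin at the centre of its underside.
- can: Bystander: upright can, 66 mm in diameter, 130 mm high, loose, about 108 mm from the right-hand elbow's axis on the side the arm does not have to sweep. Origin at the centre of its underside.
- switchbox: Bystander: white plastic switch box, 60 x 60 x 130 mm, standing loose about 108 mm from the left-hand elbow's axis on the side the arm does not have to sweep. Origin at the centre of its underside.

How it is judged:
By the outcome, as a careful person would: the job done as asked, in the order asked, and still so for the second after the job is handed in, with the robot touching nothing.
It also fails if it takes over 67 s, if anything falls off the work surface, if the arm or the gripper's body presses on something with over 40 N, if the wrist force passes 120 N, or if a joint passes its speed limit or range.

### The arm

A 6-joint arm with a two-finger parallel gripper is mounted at the origin on the work surface. World frame = base frame: x ahead of the robot, y to its left, z up, the work surface at z = 0. Lengths are in mm, angles in degrees, forces in N, time in s.
With the tool pointing down it reaches from about 350 to 850 mm from the base axis. Payload 8.1 kg.
Tool frame: the origin (TCP) lies between the finger pads; the fingertips stand 17 mm ahead of it and the grasp point (between the pads) lies 2 mm behind it; z points along the fingers, y is the line along which they close (so a half turn about z gives the same grasp; the last joint's range is limited). The gripper opens to 85 mm and grips with 20 to 120 N. Pads are 22 mm wide; open, the fingers measure 114 mm over their backs; the gripper's body (76 mm by 85 mm) begins 54 mm behind the grasp point. The pads swing forward as they close: fully open they stand 13 mm farther back than shut.
Start: joints at [-73.19, 7.471, 85.268, -0, 87.261, -4.893], TCP at [221.904, -557.462, 248.292] pointing down, gripper open.
Joint ranges: [-169.43, 169.43], [-51.17, 129.36], [1.28, 143.12], [-76.62, 256.62], [0, 156.53], [-152.29, 152.29]. Speed limits (degrees/s): [136.94, 136.94, 159.86, 180, 180, 180].

### API

Orientations are given as [roll, pitch, yaw] about the fixed x, y, z axes, in that order (R = Rz(yaw) Ry(pitch) Rx(roll)).
In Python, from bench import sense, snapshot, hand_in, trace, place_of gives the robot as it stands.
- The arm moves only by the shell command python3 -m handwheel 'ROWS' [FORCE]. ROWS is JSON, a list of rows, each a list of 7 numbers: the opening, from -1 (shut) to 1 (fully open), then the shift along the tool's x, y, z in cm, then the turn, a rotation vector about the tool's x, y, z in rad. A call has 1 to 12 rows; each row shifts and turns the commanded pose from where the row before left it, along the tool's axes as they then stand; what a row does not reach is not made up. A row lasts 1/12 s, in which the tool goes at most 41.7 mm and 7.16 degrees, less where a joint would pass 70% of its speed; a pose out of reach is approached as far as the arm can. A call with a gripper value outside its range is refused whole. The fingers move at their own pace and stop on an object; FORCE is the grip in N (left out, the last holds). Time passes only in rows, so rows that do not move let the fingers close. It gives the time, the measured TCP pose, the force, the opening and the grip force at its end, in the units of the state.
- sense(): the state, without advancing time (a new reading comes with each control period).
- snapshot(name): name is "scene" or "top" or "wrist"; returns a dict with "image" (420x560x3 uint8, red, green, blue), "intrinsics" (3x3 intrinsics, pixels), "R" (3x3) and "t" (3): a world point X has camera coordinates R X + t. Camera axes: x right, y down, z forward; pixel columns grow to the right and rows downward; lengths in mm; the calibration is good to about 2 mm. A picture is of the moment at which its call begins. There is no depth.
- hand_in(): hands the job in; it is judged then, once.
Trained networks look in a picture, given as the dict that the camera call returned (one of the last four; its "shot" number tells which), for a name from the list of things; names that differ only in an ending like _2 or _b are one class to them, and where a whole thing is asked for, a point or a joint stands for the part that bears it (a point fixed in the world has none). Each returns a list of dicts, best first, with "conf" (0 to 1); they miss things now and then, are a little off and sometimes report something else, mostly with a low value. They report only what shows in the picture. A call takes as long as a camera call.
- trace(picture, query): "pixels" (420x560 bool, what is visible of it).
- place_of(picture, query): "location" ([x, y, z] in mm, in world coordinates, good to about 4 mm: a listed point, or the origin of a listed thing).
The state is a dict: "time": time; "joint_pos": joint angles; "qd": joint speeds; "joint_efforts": joint torques, N m; "tool_pos": TCP position; "tcp_rot": TCP orientation; "ft_force": force on the tool from outside, world axes, zero at the start; "wrist_torque": the same for the moment, N m; "finger_gap": finger opening in mm; "grip_force": force on a finger pad.
Only numpy, scipy, OpenCV 4.12 (cv2) and the standard library are available. Lean on these libraries where they do the work, as an engineer would, in place of code of your own. Each camera call takes 0.05 s, during which the arm holds its last target. There are 200 camera calls.

## Working session

There is one attempt and no reset: what is moved stays moved. The work goes in short steps, Python scripts to look and compute and a shell command to move; the robot and the scene stay as the last step left them, time stands still between calls to the robot, and variables do not carry over. Pictures are saved under pics/ and viewed, at most 14 in all, crops included, and the job is handed in when it is done.

```bash
mkdir -p pics; ls; cat > h.py <<'E'
import numpy as np, cv2
from bench import sense, snapshot, hand_in, trace, place_of
def save(p,n): cv2.imwrite(f'pics/{n}.png',p['image'][:,:,::-1])
NAMES=['rh_elbow','rh_outlet','lh_elbow','lh_outlet','trunking','offcut','carton','reel','can','switchbox']
def locs(p,names=NAMES):
    for n in names:
        r=place_of(p,n)
        print(n,[(np.round(d['location']).tolist(),round(d['conf'],2)) for d in r[:2]])
E
python3 - <<'E'
from h import *
for c in ['scene','top']:
    p=snapshot(c); save(p,c); print(c); locs(p)
s=sense(); print(s['time'],s['tool_pos'],s['tcp_rot'],s['finger_gap'])
E
```

```text
pics
scene
rh_elbow [([514.0, 183.0, 122.0], 0.9)]
rh_outlet [([534.0, 271.0, 120.0], 0.58)]
lh_elbow [([572.0, -173.0, 123.0], 0.87)]
lh_outlet [([536.0, -254.0, 124.0], 0.71)]
trunking []
offcut [([585.0, 211.0, 3.0], 0.77)]
carton [([454.0, 417.0, 1.0], 0.98)]
reel [([438.0, -394.0, 0.0], 0.97)]
can [([399.0, 183.0, -3.0], 0.9)]
switchbox [([463.0, -149.0, 1.0], 0.65)]
top
rh_elbow [([520.0, 178.0, 124.0], 0.85), ([571.0, -170.0, 128.0], 0.68)]
rh_outlet [([536.0, 265.0, 129.0], 0.92)]
lh_elbow [([570.0, -169.0, 129.0], 0.62)]
lh_outlet [([536.0, -250.0, 123.0], 0.63)]
trunking [([401.0, 181.0, -5.0], 0.49)]
offcut [([581.0, 211.0, 4.0], 0.71)]
carton [([454.0, 414.0, 2.0], 0.83)]
reel [([436.0, -392.0, -0.0], 0.74)]
can [([401.0, 182.0, -3.0], 0.94)]
switchbox [([458.0, -151.0, 2.0], 0.66)]
1.1 [ 221.9001368  -557.47722624  248.30274654] [ 1.79997911e+02 -1.28787272e-03  2.17004716e+01] 85.41646195936498
```

View pics/top.png

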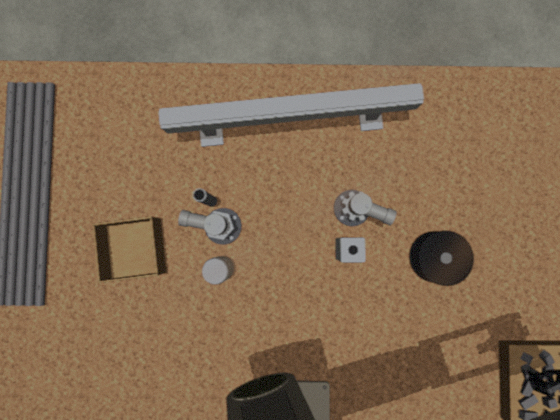

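View pics/scene.png

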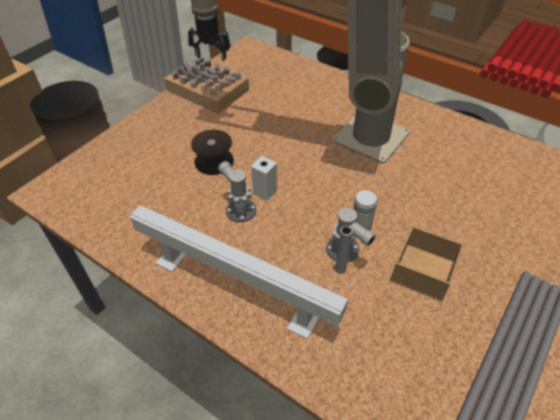

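The top view shows the hexagon elbow at about (216,225) with its arm to the left, and the offcut beside it at (203,196). The castle elbow is at (360,205) with its arm to the right. The trunking runs, slightly tilted, from (161,120) to (422,95). The scene view agrees. Next I'll measure the trunking direction and refine the axes.

```bash
cat >> h.py <<'E'
def ray(p,uv,z):
    d=p['R'].T@np.linalg.solve(p['intrinsics'],[uv[0],uv[1],1.]); c=-p['R'].T@p['t']
    return (c+d*(z-c[2])/d[2])[:2]
def fit(P):
    P=np.asarray(P,np.float32); vx,vy,x,y=cv2.fitLine(P,cv2.DIST_HUBER,0,0.01,0.01).ravel(); return np.degrees(np.arctan2(vy,vx))%180,x,y
E
python3 - <<'E'
from h import *
p=snapshot('top'); g=cv2.cvtColor(p['image'],cv2.COLOR_RGB2GRAY).astype(float)
# trunking mask: white/low saturation in rectangular strip
for nm in ['trunking']:
    r=trace(p,nm); print([(d['conf'],d['pixels'].sum()) for d in r])
hsv=cv2.cvtColor(p['image'],cv2.COLOR_RGB2HSV)
m=(hsv[:,:,1]<70); far=[];mid=[]
for u in range(170,414,3):
    v0=int(120-25*(u-161)/261)
    col=np.where(m[v0-20:v0+6,u])[0]
    a=g[v0-18:v0+25,u]; dg=np.diff(a)
    # far edge: brown to white rise ; mid: strongest fall
    i=v0-18+np.argmax(dg[:22])+.5; j=v0-18+np.argmin(dg)+.5
    far.append(ray(p,(u,i),155)); mid.append(ray(p,(u,j),155))
print('far',fit(far)); print('mid',fit(mid)); print(np.round(far[::16]),np.round(mid[::16]))
for n in ['rh_elbow','lh_elbow','offcut']: 
  for q in (p,):
    r=trace(q,n); 
    for d in r[:2]: print(n,d['conf'],np.argwhere(d['pixels']).min(0),np.argwhere(d['pixels']).max(0))
print('cam',-p['R'].T@p['t'])
im=p['image'][80:290,150:430]; cv2.imwrite('pics/crop.png',cv2.resize(im[:,:,::-1],None,fx=2.8,fy=2.8,interpolation=cv2.INTER_CUBIC))
E
```

```text
[(0.64, np.int64(7345))]
far (np.float32(96.40477), np.float32(827.9138), np.float32(1.9998575))
mid (np.float32(96.48328), np.float32(778.1697), np.float32(2.3945518))
[[ 794.  296.]
 [ 808.  180.]
 [ 822.   64.]
 [ 833.  -52.]
 [ 847. -169.]
 [ 861. -286.]] [[ 745.  294.]
 [ 759.  179.]
 [ 772.   63.]
 [ 784.  -53.]
 [ 798. -169.]
 [ 811. -285.]]
rh_elbow 0.85 [211 179] [237 232]
lh_elbow 0.76 [192 342] [225 396]
offcut 0.8 [189 193] [206 216]
cam [ 481.20237481   12.73209833 1252.06583053]
```

View pics/crop.png

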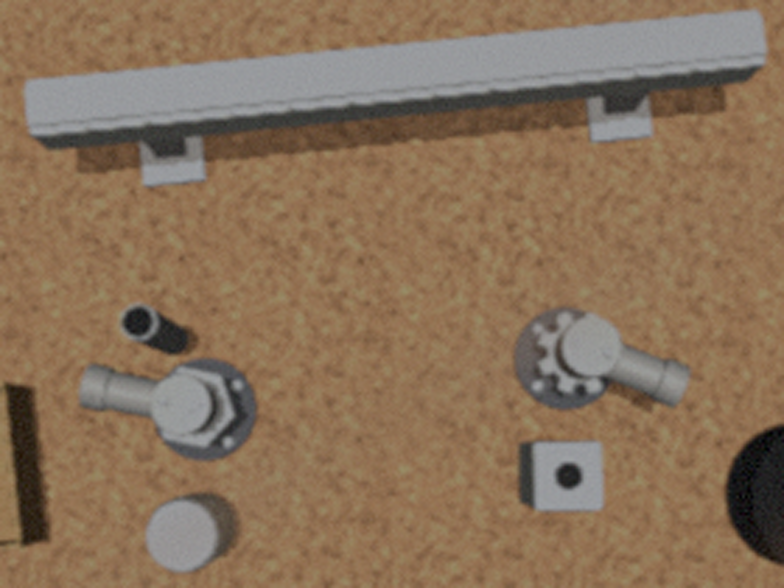

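The crop shows cap centres at (183,405) for RH and (590,347) for LH, arm lips at (95,387) and (672,382), and the offcut's top at (140,322). The fitted trunking normal is at yaw 6.4°.

```bash
python3 - <<'E'
from h import *
p=snapshot('top')
f=lambda x,y,z: ray(p,(x/2.8+150-.3,y/2.8+80-.3),z).round(1)
rh,lh=f(183,405,158),f(590,347,158); ro,lo=f(95,387,130),f(672,382,130)
print(rh,lh,ro,lo,'off',f(140,322,180))
for a,b in ((rh,ro),(lh,lo)): d=b-a; print(np.degrees(np.arctan2(d[1],d[0])),np.hypot(*d))
locs(p,['rh_elbow','rh_outlet','lh_elbow','lh_outlet','offcut','carton'])
s=sense(); print(s['time'])
E
```

```text
[512.6 179.8] [ 566.1 -164.9] [528.1 260.8] [ 538.7 -240.9] off [580.7 213.8]
79.1669536080293 82.46969140235703
-109.82556776203835 80.78836549899991
rh_elbow [([518.0, 179.0, 124.0], 0.87)]
rh_outlet [([531.0, 270.0, 128.0], 0.86)]
lh_elbow [([571.0, -167.0, 130.0], 0.77)]
lh_outlet [([536.0, -248.0, 124.0], 0.71)]
offcut [([583.0, 211.0, 2.0], 0.73)]
carton [([451.0, 415.0, 0.0], 0.57)]
1.7
```

```bash
cat >> h.py <<'E'
from scipy.spatial.transform import Rotation as Ro
def to(x,y,z,yaw=None):
    s=sense(); R=Ro.from_euler('xyz',s['tcp_rot'],degrees=True)
    d=R.inv().apply(np.array([x,y,z])-s['tool_pos'])/10
    print('t %.2f pos %s rot %s gap %.1f grip %.1f F %s'%(s['time'],s['tool_pos'].round(1),np.round(s['tcp_rot'],1),s['finger_gap'],s['grip_force'],np.round(s['ft_force'],1)))
    print('shift cm',d.round(2),'norm',np.linalg.norm(d).round(2),'turn z', None if yaw is None else np.radians((s['tcp_rot'][2]-yaw+180)%360-180).round(3), 'j',np.round(s['joint_pos'],0))
E
R='[1,2.95,-2.77,0,0,0,0]'
python3 -m handwheel '[[1,2.95,-2.77,0,0,0,0],[1,2.95,-2.77,0,0,0,0],[1,2.95,-2.77,0,0,0,0],[1,2.95,-2.77,0,0,0,0],[1,2.95,-2.77,0,0,0,0],[1,2.95,-2.77,0,0,0,0],[1,2.95,-2.77,0,0,0,0],[1,2.95,-2.77,0,0,0,0],[1,2.95,-2.77,0,0,0,0],[1,2.95,-2.77,0,0,0,0],[1,2.95,-2.77,0,0,0,0],[1,2.95,-2.77,0,0,0,0]]' 60
python3 -m handwheel '[[1,2.95,-2.77,0,0,0,0],[1,2.95,-2.77,0,0,0,0],[1,2.95,-2.77,0,0,0,0],[1,2.95,-2.77,0,0,0,0],[1,2.95,-2.77,0,0,0,0],[1,2.95,-2.77,0,0,0,0],[1,2.95,-2.77,0,0,0,0],[1,2.95,-2.77,0,0,0,0],[1,2.95,-2.77,0,0,0,0],[1,0,0,0,0,0,0.09],[1,0,0,0,0,0,0.09],[1,0,0,0,0,0,0.09]]'
python3 - <<'E'
from h import *
to(583,212,155,6.4)
p=snapshot('wrist'); save(p,'w1')
locs(p,['offcut','rh_elbow','rh_outlet','carton'])
E
```

```text
time: 2.7
tool_pos: [428.3, -115.8, 248.7]
tcp_rot: [180.0, -0.0, 21.7]
ft_force: [0.7, 0.2, -0.0]
finger_gap: 85.5
grip_force: 0.0
time: 3.7
tool_pos: [582.3, 213.1, 247.4]
tcp_rot: [180.0, 0.1, 6.1]
ft_force: [-0.6, 0.1, 0.5]
finger_gap: 85.2
grip_force: 0.0
t 3.70 pos [582.3 213.1 247.4] rot [1.8e+02 1.0e-01 6.1e+00] gap 85.2 grip 0.0 F [-0.6  0.1  0.5]
shift cm [0.07 0.12 9.24] norm 9.24 turn z -0.006 j [15. 11. 82. -0. 88. 99.]
offcut []
rh_elbow [([509.0, 180.0, 126.0], 0.62)]
rh_outlet [([533.0, 268.0, 121.0], 0.92)]
carton [([454.0, 410.0, -4.0], 0.79)]
```

View pics/w1.png

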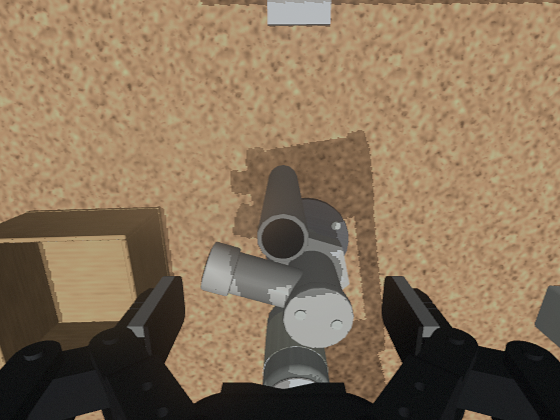

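The wrist view shows the offcut's top ring centred at (283,236), the hex elbow's cap at (319,318) and the carton at lower left. The fingers are clear.

```bash
python3 - <<'E'
from h import *
p=snapshot('wrist')
print('off',ray(p,(283,237),180),'rhcap',ray(p,(319,318),160))
E
```

```text
off [584.86245579 211.82936251] rhcap [517.59922932 177.89118523]
```

```bash

python3 -m handwheel '[[1,0.2,0.1,2.5,0,0,0],[1,0,0,3.4,0,0,0],[1,0,0,3,0,0,0],[1,0,0,1,0,0,0],[-1,0,0,0,0,0,0],[-1,0,0,0,0,0,0],[-1,0,0,0,0,0,0],[-1,0,0,0,0,0,0],[-1,0,0,0,0,0,0],[-1,0,0,0,0,0,0],[-1,0,0,0,0,0,0],[-1,0,0,0,0,0,0]]' 60
python3 -c "
from h import *
to(453,413,275,6.1)"
```

```text
time: 5.0
tool_pos: [586.1, 212.1, 152.3]
tcp_rot: [-179.9, -0.3, 6.3]
ft_force: [-1.1, 1.8, 6.7]
finger_gap: 30.8
grip_force: 59.5
t 5.00 pos [586.1 212.1 152.3] rot [-179.9   -0.3    6.3] gap 30.8 grip 59.5 F [-1.1  1.8  6.7]
shift cm [-10.98 -21.44 -12.3 ] norm 27.04 turn z 0.003 j [15. 14. 88.  0. 78. 99.]
```

```bash

python3 -m handwheel '[[-1,0,0,-2.5,0,0,0],[-1,0,0,-4,0,0,0],[-1,0,0,-4,0,0,0],[-1,0,0,-2,0,0,0],[-1,0,-3,0,0,0,0],[-1,0,-4,0,0,0,0],[-1,0,-4,0,0,0,0],[-1,-2.75,-2.5,0,0,0,0],[-1,-2.75,-2.5,0,0,0,0],[-1,-2.75,-2.5,0,0,0,0],[-1,-2.75,-2.5,0,0,0,0],[-1,0,0,0,0,0,0]]'
python3 - <<'E'
from h import *
p=snapshot('wrist'); save(p,'w2')
locs(p,['offcut','carton'])
p=snapshot('top'); locs(p,['offcut','carton'])
to(453,413,160,6.1)
E
```

```text
time: 6.0
tool_pos: [447.2, 412.3, 275.2]
tcp_rot: [-179.8, 0.1, 6.5]
ft_force: [0.8, -2.0, -2.2]
finger_gap: 30.3
grip_force: 60.0
offcut []
carton [([454.0, 415.0, -4.0], 0.74)]
offcut [([450.0, 409.0, 125.0], 0.77)]
carton [([453.0, 413.0, 0.0], 0.77)]
t 6.30 pos [453.4 407.3 274.5] rot [180.   -0.    6.1] gap 30.7 grip 60.0 F [-0.1 -0.3 -2.1]
shift cm [ 0.02 -0.57 11.45] norm 11.46 turn z 0.001 j [ 37.   8.  82.  -0.  90. 121.]
```

View pics/w2.png

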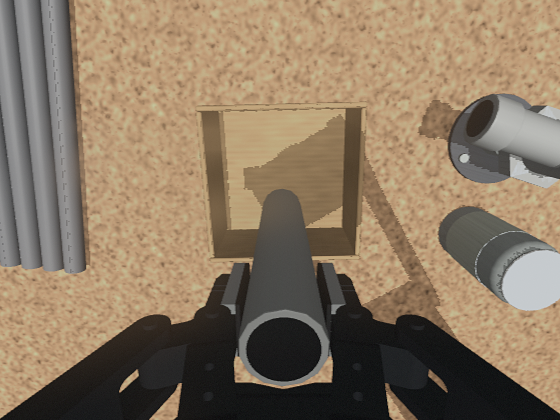

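The pipe is upright in the grip with its lower end at (283,195), over the carton opening. Next I'll lower it, release it and rise.

```bash

python3 -m handwheel '[[-1,0,-0.5,2.5,0,0,0],[-1,0,0,3.5,0,0,0],[-1,0,0,3,0,0,0],[-1,0,0,2,0,0,0],[-1,0,0,0.8,0,0,0],[-1,0,0,0,0,0,0],[-1,0,0,0,0,0,0],[-1,0,0,0,0,0,0]]'
python3 -m handwheel '[[0.1,0,0,0,0,0,0],[0.1,0,0,0,0,0,0],[0.1,0,0,0,0,0,0],[0.5,0,0,-1,0,0,0],[0.5,0,0,-3,0,0,0],[0.5,0,0,-4,0,0,0],[0.5,0,0,-3,0,0,0],[0.5,0,0,0,0,0,0]]'
python3 - <<'E'
from h import *
p=snapshot('wrist'); locs(p,['offcut','carton','rh_elbow','rh_outlet'])
q=snapshot('top'); locs(q,['offcut','carton','rh_elbow','rh_outlet'])
save(p,'w3')
to(525,226,250,80)
E
```

```text
time: 6.97
tool_pos: [452.6, 412.5, 156.5]
tcp_rot: [-180.0, -0.0, 6.2]
ft_force: [-0.9, 0.2, -1.5]
finger_gap: 30.7
grip_force: 59.8
time: 7.63
tool_pos: [454.4, 415.2, 276.4]
tcp_rot: [-179.6, -0.7, 6.2]
ft_force: [-0.0, -0.0, 0.1]
finger_gap: 63.9
grip_force: 0.0
offcut [([448.0, 411.0, 6.0], 0.56)]
carton [([456.0, 412.0, -4.0], 0.59)]
rh_elbow []
rh_outlet [([530.0, 268.0, 120.0], 0.75)]
offcut [([448.0, 404.0, 8.0], 0.51)]
carton [([452.0, 418.0, 2.0], 0.63)]
rh_elbow [([518.0, 180.0, 125.0], 0.78)]
rh_outlet [([533.0, 268.0, 124.0], 0.61)]
t 8.13 pos [451.4 412.8 265.2] rot [1.799e+02 1.000e-01 6.200e+00] gap 64.1 grip 0.0 F [0.1 0.4 0.3]
shift cm [ 5.29 19.37  1.53] norm 20.13 turn z -1.288 j [ 38.   9.  82.  -0.  89. 121.]
```

View pics/w3.png

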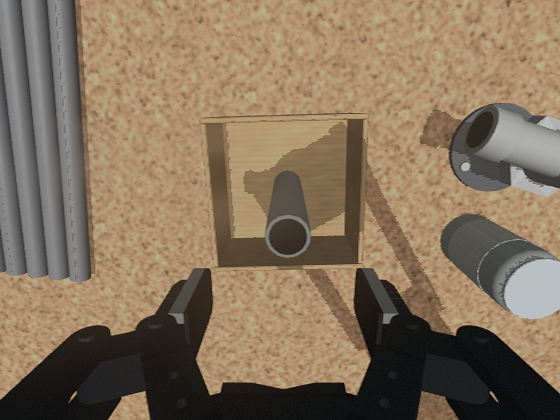

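The offcut stands upright in the carton, its top ring at (288,236). Next is the right-hand elbow.

```bash

python3 -m handwheel '[[0.5,1.06,3.87,0.1,0,0,0],[0.5,1.06,3.87,0.1,0,0,0],[0.5,1.06,3.87,0.1,0,0,0],[0.5,1.06,3.87,0.1,0,0,0],[0.5,1.06,3.87,0.1,0,0,0],[0.5,0,0,0,0,0,-0.117],[0.5,0,0,0,0,0,-0.117],[0.5,0,0,0,0,0,-0.117],[0.5,0,0,0,0,0,-0.117],[0.5,0,0,0,0,0,-0.117],[0.5,0,0,0,0,0,-0.117],[0.5,0,0,0,0,0,-0.117]]'
python3 -m handwheel '[[0.5,0,0,0.3,0,0,-0.117],[0.5,0,0,0.3,0,0,-0.117],[0.5,0,0,0.3,0,0,-0.117],[0.5,0,0,0.3,0,0,-0.117],[0.5,0,0,0,0,0,0]]'
python3 - <<'E'
from h import *
p=snapshot('wrist'); save(p,'w4'); locs(p,['rh_elbow','rh_outlet'])
to(525,225,124,80)
E
```

```text
time: 9.13
tool_pos: [525.4, 226.4, 260.9]
tcp_rot: [-180.0, 0.0, 53.5]
ft_force: [0.7, 0.2, 0.5]
finger_gap: 64.1
grip_force: 0.0
time: 9.55
tool_pos: [525.0, 226.3, 248.1]
tcp_rot: [-179.9, 0.1, 80.3]
ft_force: [0.7, -0.2, 0.2]
finger_gap: 64.1
grip_force: 0.0
rh_elbow [([514.0, 182.0, 123.0], 0.61), ([533.0, 266.0, 124.0], 0.44)]
rh_outlet [([534.0, 269.0, 123.0], 0.72)]
t 9.70 pos [525.4 226.5 249.2] rot [-180.     0.    79.7] gap 63.9 grip 0.0 F [-0.7  0.2 -0.2]
shift cm [-1.500e-01 -1.000e-02  1.252e+01] norm 12.52 turn z -0.005 j [18.  3. 90.  0. 87. 28.]
```

View pics/w4.png

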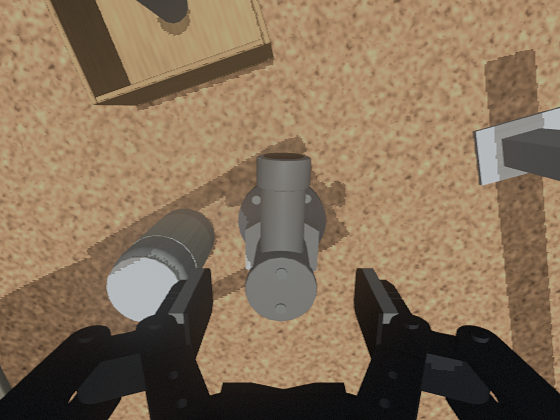

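The wrist view shows the elbow's arm straight between the fingers: cap at (281,286), lip at (283,170), fingers parallel to it. I'll lower and grip.

```bash

python3 -m handwheel '[[0.5,-0.1,0,3,0,0,0],[0.5,0,0,4,0,0,0],[0.5,0,0,3.5,0,0,0],[0.5,0,0,1.9,0,0,0],[0.5,0,0,0,0,0,0],[-1,0,0,0,0,0,0],[-1,0,0,0,0,0,0],[-1,0,0,0,0,0,0],[-1,0,0,0,0,0,0],[-1,0,0,0,0,0,0],[-1,0,0,0,0,0,0]]' 50
python3 - <<'E'
from h import *
to(525,225,124,6.44)
s=sense(); print(s['wrist_torque'])
E
```

```text
time: 10.62
tool_pos: [526.2, 226.5, 128.3]
tcp_rot: [179.9, -0.1, 79.9]
ft_force: [-4.7, 0.0, 2.8]
finger_gap: 32.7
grip_force: 48.9
t 10.62 pos [526.2 226.5 128.3] rot [ 1.799e+02 -1.000e-01  7.990e+01] gap 32.7 grip 48.9 F [-4.7  0.   2.8]
shift cm [-0.17 -0.09  0.43] norm 0.47 turn z 1.282 j [18.  8. 97.  0. 74. 28.]
[ 0.245751    0.858689   -0.40220611]
```

```bash

python3 -m handwheel '[[-1,-0.027,0.502,0.01,0,0,0.107],[-1,-0.027,0.502,0.01,0,0,0.107],[-1,-0.027,0.502,0.01,0,0,0.107],[-1,-0.027,0.502,0.01,0,0,0.107],[-1,-0.027,0.502,0.01,0,0,0.107],[-1,-0.027,0.502,0.01,0,0,0.107],[-1,0,0,0,0,0,0]]'
python3 - <<'E'
from h import *
to(525,225,124,6.44)
p=snapshot('top'); locs(p,['rh_elbow','rh_outlet'])
E
```

```text
time: 11.2
tool_pos: [552.0, 210.7, 127.7]
tcp_rot: [180.0, -0.0, 42.7]
ft_force: [-9.9, -3.7, 8.2]
finger_gap: 32.2
grip_force: 50.9
t 11.20 pos [552.  210.7 127.7] rot [180.   -0.   42.7] gap 32.2 grip 50.9 F [-9.9 -3.7  8.2]
shift cm [-1.01 -2.88  0.36] norm 3.08 turn z 0.633 j [16. 11. 94. -0. 75. 63.]
rh_elbow [([518.0, 179.0, 120.0], 0.64), ([537.0, -248.0, 121.0], 0.48)]
rh_outlet []
```

```bash

python3 -m handwheel '[[-1,-0.04,0.5,0.01,0,0,0.1055],[-1,-0.04,0.5,0.01,0,0,0.1055],[-1,-0.04,0.5,0.01,0,0,0.1055],[-1,-0.04,0.5,0.01,0,0,0.1055],[-1,-0.04,0.5,0.01,0,0,0.1055],[-1,-0.04,0.5,0.01,0,0,0.1055],[-1,0,0,0,0,0,0],[-1,0,0,0,0,0,0]]'
python3 - <<'E'
from h import *
to(525,225,124,6.44)
p=snapshot('top'); locs(p,['rh_elbow','rh_outlet','trunking'])
to(525,225,124,6.44)
E
```

```text
time: 12.02
tool_pos: [562.9, 183.8, 127.0]
tcp_rot: [180.0, 0.0, 6.8]
ft_force: [-13.5, -3.3, 9.1]
finger_gap: 32.6
grip_force: 49.5
t 12.02 pos [562.9 183.8 127. ] rot [180.    0.    6.8] gap 32.6 grip 49.5 F [-13.5  -3.3   9.1]
shift cm [-3.27 -4.54  0.3 ] norm 5.61 turn z 0.007 j [13. 11. 94. -0. 75. 96.]
rh_elbow [([520.0, 180.0, 123.0], 0.7)]
rh_outlet []
trunking []
t 12.22 pos [562.9 183.8 127.1] rot [180.    0.    6.9] gap 32.5 grip 49.4 F [-12.7  -3.8   8.8]
shift cm [-3.27 -4.54  0.3 ] norm 5.6 turn z 0.008 j [13. 11. 94. -0. 75. 96.]
```

```bash

python3 -m handwheel '[[-1,-0.05,0.03,0,0,0,0.007],[-1,0,0,0,0,0,0],[0.5,0,0,0,0,0,0],[0.5,0,0,0,0,0,0],[0.5,0,0,0,0,0,0],[0.5,0,0,0,0,0,0],[0.5,0,0,-2,0,0,0],[0.5,0,0,-4,0,0,0],[0.5,0,0,-4,0,0,0],[0.5,0,0,-2.5,0,0,0],[0.5,0,0,0,0,0,0]]'
python3 - <<'E'
from h import *
p=snapshot('wrist'); locs(p,['rh_elbow','rh_outlet']); save(p,'w5')
q=snapshot('top'); locs(q,['rh_elbow','rh_outlet','can'])
to(555,-211,250,66)
E
```

```text
time: 13.13
tool_pos: [566.2, 184.7, 257.8]
tcp_rot: [-179.9, -0.7, 6.5]
ft_force: [1.5, 0.6, 1.0]
finger_gap: 64.0
grip_force: 0.0
rh_elbow [([512.0, 181.0, 126.0], 0.9)]
rh_outlet [([604.0, 187.0, 120.0], 0.79)]
rh_elbow [([517.0, 180.0, 123.0], 0.48)]
rh_outlet [([606.0, 184.0, 124.0], 0.74)]
can [([402.0, 178.0, -7.0], 0.64)]
t 13.48 pos [561.9 183.7 247.2] rot [180.    0.2   6.5] gap 64.1 grip 0.0 F [0.4 0.6 0.1]
shift cm [-5.17 39.14 -0.25] norm 39.48 turn z -1.038 j [13.  6. 87.  0. 87. 97.]
```

View pics/w5.png

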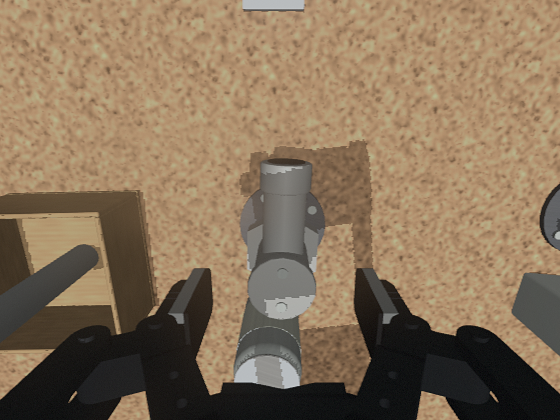

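The RH arm lies straight along the tool between cap (282,286) and lip (287,172). I'll check that angle more finely from the silhouette, then move to the left-hand elbow.

```bash
cat >> h.py <<'E'
def armdir(p,nm,ax,yaw,z=124):
    """arm direction from the mid-line of its outline (mask) between cap and lip"""
    r=trace(p,nm)
    if not r: print('none'); return
    m=r[0]['pixels']; u=np.array([np.cos(np.radians(yaw)),np.sin(np.radians(yaw))]); n=np.array([-u[1],u[0]]); P=[]
    def px(X):
        c=p['intrinsics']@(p['R']@X+p['t']); return np.round(c[:2]/c[2]).astype(int)
    for s in np.arange(40,86,2.):
        h=[t for t in np.arange(-30,30,.25) if (lambda q:0<=q[1]<420 and 0<=q[0]<560 and m[q[1],q[0]])(px(np.append(ax+u*s+n*t,z)))]
        if h: P.append((s,(min(h)+max(h))/2,max(h)-min(h)))
    P=np.array(P); k=np.polyfit(P[:,0],P[:,1],1)
    print(r[0]['conf'],'dir',yaw+np.degrees(np.arctan(k[0])),'off at axis',k[1],'w',P[::5,2])
E
python3 - <<'E'
from h import *
p=snapshot('wrist'); armdir(p,'rh_elbow',np.array([517,179.5]),6.5)
p=snapshot('top'); armdir(p,'rh_elbow',np.array([517,179.5]),6.5); armdir(p,'lh_elbow',np.array([570,-168.]),-111)
E
python3 -m handwheel '[[0.5,-0.52,3.91,0,0,0,0],[0.5,-0.52,3.91,0,0,0,0],[0.5,-0.52,3.91,0,0,0,0],[0.5,-0.52,3.91,0,0,0,0],[0.5,-0.52,3.91,0,0,0,0],[0.5,-0.52,3.91,0,0,0,0],[0.5,-0.52,3.91,0,0,0,0],[0.5,-0.52,3.91,0,0,0,0],[0.5,-0.52,3.91,0,0,0,0],[0.5,-0.52,3.91,0,0,0,0],[0.5,0,0,0,0,0,-0.119],[0.5,0,0,0,0,0,-0.119]]'
python3 -m handwheel '[[0.5,0,0,0,0,0,-0.119],[0.5,0,0,0,0,0,-0.119],[0.5,0,0,0,0,0,-0.119],[0.5,0,0,0,0,0,-0.119],[0.5,0,0,0,0,0,-0.119],[0.5,0,0,0,0,0,-0.119],[0.5,0,0,0,0,0,-0.119],[0.5,0,0,0,0,0,0]]'
python3 - <<'E'
from h import *
p=snapshot('wrist'); save(p,'w6'); locs(p,['lh_elbow','lh_outlet'])
to(554,-211,125,67); armdir(p,'lh_elbow',np.array([570,-168.]),-111)
E
```

```text
0.72 dir 3.1528307742513864 off at axis 2.5011116600790526 w [45.75 33.   34.   39.   40.  ]
0.58 dir 35.85775354279148 off at axis -60.25000000000039 w [7.25]
0.85 dir -110.83368984225818 off at axis -3.679965415019764 w [34.  34.  34.  39.5 42. ]
time: 14.73
tool_pos: [554.9, -213.3, 248.7]
tcp_rot: [-180.0, 0.0, 20.2]
ft_force: [0.1, 0.6, -0.4]
finger_gap: 63.9
grip_force: 0.0
time: 15.4
tool_pos: [555.4, -210.5, 249.0]
tcp_rot: [-180.0, -0.0, 68.2]
ft_force: [-0.2, 0.2, -0.4]
finger_gap: 64.0
grip_force: 0.0
lh_elbow []
lh_outlet [([531.0, -249.0, 124.0], 0.83)]
t 15.55 pos [ 555.4 -210.5  249. ] rot [-180.    -0.    67.6] gap 64.0 grip 0.0 F [-0.  -0.3  0.3]
shift cm [-0.1  -0.11 12.4 ] norm 12.41 turn z 0.011 j [-26.   7.  86.   0.  87.  -3.]
none
```

View pics/w6.png

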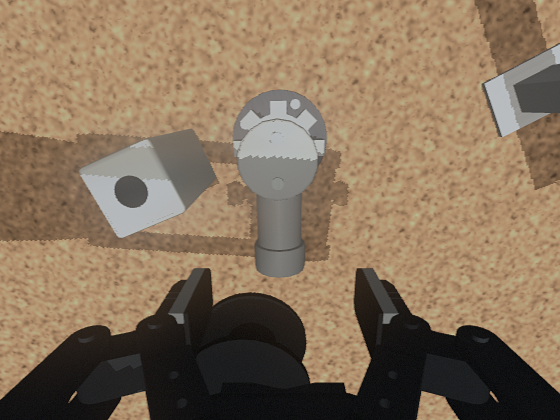

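The LH arm is aligned: castle collar and cap at (277,160), lip at (279,258), midway between the fingers. The switch box at (150,180) is clear. I'll lower and grip.

```bash

python3 -m handwheel '[[0.5,-0.1,-0.1,3,0,0,0],[0.5,0,0,4,0,0,0],[0.5,0,0,3.5,0,0,0],[0.5,0,0,1.8,0,0,0],[0.5,0,0,0,0,0,0],[-1,0,0,0,0,0,0],[-1,0,0,0,0,0,0],[-1,0,0,0,0,0,0],[-1,0,0,0,0,0,0],[-1,0,0,0,0,0,0],[-1,0,0,0,0,0,0],[-1,0,0,0,0,0,0]]' 50
python3 - <<'E'
from h import *
to(554,-211,125,-173.56)
p=snapshot('wrist'); r=np.array([0,0]); p=snapshot('top')
armdir(p,'rh_elbow',np.array([517,179.5]),6.5)
print([(d['conf'],np.argwhere(d['pixels']).min(0),np.argwhere(d['pixels']).max(0)) for d in trace(p,'rh_elbow')])
E
```

```text
time: 16.6
tool_pos: [554.5, -211.7, 129.0]
tcp_rot: [179.9, 0.1, 67.9]
ft_force: [-6.6, -0.0, 2.8]
finger_gap: 32.8
grip_force: 48.8
t 16.60 pos [ 554.5 -211.7  129. ] rot [1.799e+02 1.000e-01 6.790e+01] gap 32.8 grip 48.8 F [-6.6 -0.   2.8]
shift cm [ 0.05 -0.08  0.39] norm 0.41 turn z -2.069 j [-26.  11.  94.  -0.  75.  -4.]
0.92 dir 3.5020705888172134 off at axis 4.93181818181818 w [34.25 34.25 38.75 39.25 41.75]
[(0.92, array([187, 203]), array([239, 231])), (0.59, array([244, 104]), array([258, 141]))]
```

```bash

python3 -m handwheel '[[-1,0.031,0.532,0.011,0,0,-0.115],[-1,0.031,0.532,0.011,0,0,-0.115],[-1,0.031,0.532,0.011,0,0,-0.115],[-1,0.031,0.532,0.011,0,0,-0.115],[-1,0.031,0.532,0.011,0,0,-0.115],[-1,0.031,0.532,0.011,0,0,-0.115],[-1,0.031,0.532,0.011,0,0,-0.115],[-1,0.031,0.532,0.011,0,0,-0.115],[-1,0.031,0.532,0.011,0,0,-0.115],[-1,0,0,0,0,0,0]]'
python3 - <<'E'
from h import *
to(554,-211,125,-173.56)
E
```

```text
time: 17.63
tool_pos: [599.4, -202.5, 127.8]
tcp_rot: [180.0, -0.2, 127.7]
ft_force: [-15.2, 12.2, 10.9]
finger_gap: 32.9
grip_force: 50.7
t 17.63 pos [ 599.4 -202.5  127.8] rot [180.   -0.2 127.7] gap 32.9 grip 50.7 F [-15.2  12.2  10.9]
shift cm [ 2.1  -4.12  0.29] norm 4.63 turn z -1.026 j [-23.  17.  87.   0.  76. -61.]
```

```bash

python3 -m handwheel '[[-1,0.046,0.527,0.011,0,0,-0.114],[-1,0.046,0.527,0.011,0,0,-0.114],[-1,0.046,0.527,0.011,0,0,-0.114],[-1,0.046,0.527,0.011,0,0,-0.114],[-1,0.046,0.527,0.011,0,0,-0.114],[-1,0.046,0.527,0.011,0,0,-0.114],[-1,0.046,0.527,0.011,0,0,-0.114],[-1,0.046,0.527,0.011,0,0,-0.114],[-1,0.046,0.527,0.011,0,0,-0.114],[-1,0,0,0,0,0,0],[-1,0,0,0,0,0,0]]'
python3 - <<'E'
from h import *
to(554,-211,125,-173.56)
E
```

```text
time: 18.55
tool_pos: [615.6, -162.5, 127.0]
tcp_rot: [-180.0, -0.1, -174.0]
ft_force: [-14.7, 2.8, 7.7]
finger_gap: 32.8
grip_force: 49.9
t 18.55 pos [ 615.6 -162.5  127. ] rot [-1.80e+02 -1.00e-01 -1.74e+02] gap 32.8 grip 49.9 F [-14.7   2.8   7.7]
shift cm [ 6.64 -4.18  0.21] norm 7.84 turn z -0.008 j [ -19.   18.   86.   -0.   76. -115.]
```

```bash

python3 -m handwheel '[[-1,0.03,0.04,0,0,0,-0.008],[-1,0,0,0,0,0,0],[0.5,0,0,0,0,0,0],[0.5,0,0,0,0,0,0],[0.5,0,0,0,0,0,0],[0.5,0,0,0,0,0,0],[0.5,0,0,-2,0,0,0],[0.5,0,0,-4,0,0,0],[0.5,0,0,-4,0,0,0],[0.5,0,0,-4,0,0,0],[0.5,0,0,-4,0,0,0],[0.5,0,0,-4,0,0,0]]'
python3 -m handwheel '[[0.5,4,0,0,0,0,0],[0.5,4,0,0,0,0,0],[0.5,4,0,0,0,0,0],[0.5,4,0,0,0,0,0],[0.5,4,0,0,0,0,0],[0.5,4,0,0,0,0,0],[0.5,0,0,0,0,0,0],[0.5,0,0,0,0,0,0]]'
cat >> h.py <<'E'
def rect(p,ax,yaw,z,name,S=(20,95),T=(-35,35),k=4):
    """top-down view of plane z, rows along the arm, k px/mm"""
    u=np.array([np.cos(np.radians(yaw)),np.sin(np.radians(yaw))]); n=np.array([-u[1],u[0]])
    s,t=np.meshgrid(np.arange(*S,1/k),np.arange(*T,1/k),indexing='ij')
    X=np.stack([ax[0]+u[0]*s+n[0]*t,ax[1]+u[1]*s+n[1]*t,np.full_like(s,z)],-1)
    c=(X@p['R'].T+p['t'])@p['intrinsics'].T; c=c[...,:2]/c[...,2:]
    im=cv2.remap(p['image'],c[...,0].astype(np.float32),c[...,1].astype(np.float32),cv2.INTER_CUBIC)
    return im[:,:,::-1]
E
python3 - <<'E'
from h import *
P=[snapshot('top') for _ in range(4)]
p=dict(P[0]); p['image']=np.mean([q['image'] for q in P],0).astype(np.uint8)
a=rect(p,(517,180),6.44,123,'',S=(-40,100),T=(-50,50)); b=rect(p,(570,-168),6.44,123,'',S=(-40,100),T=(-50,50))
cv2.imwrite('pics/r.png',np.hstack([a,b])[::-1])
np.save('topavg.npy',p['image'])
to(554,-211,125,-173.56); locs(p,['rh_elbow','rh_outlet','lh_elbow','lh_outlet','offcut','can','switchbox','reel']) if 'shot' in p else 0
E
```

```text
time: 19.55
tool_pos: [616.0, -162.2, 346.7]
tcp_rot: [-180.0, 0.1, -173.6]
ft_force: [1.3, 0.3, 0.2]
finger_gap: 64.3
grip_force: 0.0
time: 20.22
tool_pos: [376.7, -189.5, 345.3]
tcp_rot: [-179.9, 0.1, -173.7]
ft_force: [0.5, 0.6, 1.0]
finger_gap: 63.9
grip_force: 0.0
t 20.42 pos [ 378.6 -189.1  344.3] rot [-180.     0.  -173.5] gap 64.3 grip 0.0 F [-0.3 -0.9 -0.7]
shift cm [-17.17  -4.15  21.94] norm 28.17 turn z 0.001 j [ -34.  -22.  102.    0.  100. -130.]
rh_elbow [([519.0, 181.0, 122.0], 0.77)]
rh_outlet [([610.0, 187.0, 128.0], 0.92), ([401.0, 180.0, -5.0], 0.28)]
lh_elbow [([568.0, -166.0, 123.0], 0.72)]
lh_outlet [([401.0, 180.0, -6.0], 0.63), ([659.0, -155.0, 120.0], 0.6)]
offcut [([450.0, 412.0, 8.0], 0.57)]
can [([401.0, 182.0, -9.0], 0.94), ([657.0, -155.0, 124.0], 0.24)]
switchbox [([457.0, -154.0, -2.0], 0.82)]
reel [([438.0, -394.0, -0.0], 0.69)]
```

View pics/r.png

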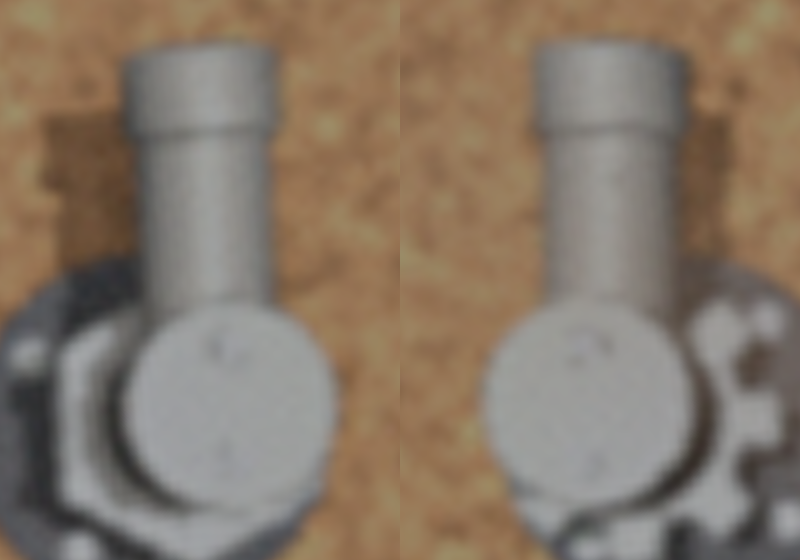

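The rectified view, with up as the wanted direction, shows the LH arm (right half) vertical. The RH arm (left half) may lean about 1–2° left: its centre goes from about x=208 at the base to 201 at the lip. I'll fit the edges.

```bash
cat >> h.py <<'E'
def edgefit(p,ax,yaw,tag):
    im=rect(p,ax,yaw,123,'',S=(0,100),T=(-32,32)); sat=cv2.GaussianBlur(cv2.cvtColor(im,cv2.COLOR_BGR2HSV)[:,:,1].astype(float),(0,0),2)
    for lo,hi,w in ((36,64,17),(72,85,20)):
        out=[]
        c0=None
        for sg in (-1,1):
            pts=[]
            for s in np.arange(lo,hi,.5):
                row=sat[int(s*4)]; g=np.gradient(row)*sg; t=np.arange(len(row))/4-32
                sel=(t*sg>w-9)&(t*sg<w+9); i=np.where(sel)[0][np.argmax(g[sel])]
                pts.append((s,t[i]))
            pts=np.array(pts); k=np.polyfit(pts[:,0],pts[:,1],1); r=pts[:,1]-np.polyval(k,pts[:,0])
            ok=abs(r-np.median(r))<1.5; k=np.polyfit(pts[ok,0],pts[ok,1],1); out.append((np.degrees(np.arctan(k[0])).round(2),pts[ok,1].mean().round(2),int(ok.sum())))
        print(tag,lo,hi,out,'mid',round((out[0][1]+out[1][1])/2,2))
E
python3 - <<'E'
from h import *
P=[snapshot('top') for _ in range(4)]
p=dict(P[0]); p['image']=np.mean([q['image'] for q in P],0).astype(np.uint8)
edgefit(p,(517,180),6.44,'rh'); edgefit(p,(570,-168),6.44,'lh')
print(sense()['time'])
E
```

```text
rh 36 64 [(np.float64(-2.44), np.float64(-16.07), 56), (np.float64(-0.49), np.float64(17.46), 56)] mid 0.7
rh 72 85 [(np.float64(-1.37), np.float64(-18.85), 26), (np.float64(-5.04), np.float64(18.5), 26)] mid -0.18
lh 36 64 [(np.float64(0.14), np.float64(-13.68), 56), (np.float64(1.27), np.float64(19.27), 56)] mid 2.8
lh 72 85 [(np.float64(-0.2), np.float64(-15.85), 26), (np.float64(-0.25), np.float64(21.4), 26)] mid 2.77
21.0167
```

```bash

python3 -m handwheel '[[0.5,-2.02,3.52,0,0,0,0],[0.5,-2.02,3.52,0,0,0,0],[0.5,-2.02,3.52,0,0,0,0],[0.5,-2.02,3.52,0,0,0,0],[0.5,-2.02,3.52,0,0,0,0],[0.5,-2.02,3.52,0,0,0,0],[0.5,-2.02,3.52,0,0,0,0],[0.5,-2.02,3.52,0,0,0,0],[0.5,-2.02,3.52,0,0,0,0],[0.5,-2.02,3.52,0,0,0,0],[0.5,0,0,0,0,0,0.121],[0.5,0,0,0,0,0,0.121]]'
python3 -m handwheel '[[0.5,0,0,0,0,0,0.121],[0.5,0,0,0,0,0,0.121],[0.5,0,0,0,0,0,0.121],[0.5,0,0,0,0,0,0.121],[0.5,0,0,0,0,0,0.121],[0.5,0,0,0,0,0,0.121],[0.5,0,0,0,0,0,0.121],[0.5,0,0,0,0,0,0.121],[0.5,0,0,0,0,0,0.121],[0.5,0,0,0,0,0,0.121],[0.5,0,0,0,0,0,0.121],[0.5,0,0,0,0,0,0.121]]'
python3 -m handwheel '[[0.5,0,0,0,0,0,0.121],[0.5,0,0,0,0,0,0.121],[0.5,0,0,0,0,0,0.121],[0.5,0,0,0,0,0,0.121],[0.5,0,0,0,0,0,0.121],[0.5,0,0,0,0,0,0.121],[0.5,0,0,0,0,0,0.121],[0.5,0,0,0,0,0,0.121],[0.5,0,0,0,0,0,0.121],[0.5,0,0,0,0,0,0.121],[0.5,0,0,0,0,0,0.121],[0.5,0,0,0,0,0,0.121],[0.5,0,0,0,0,0,0]]'|tail -3
python3 - <<'E'
from h import *
to(562,183.5,125,6.44)
P=[snapshot('wrist') for _ in range(2)]
p=P[1]; save(p,'w7')
edgefit(p,(517,180),6.44,'rh'); locs(p,['rh_elbow','rh_outlet'])
np.savez('w7.npz',**{k:p[k] for k in('image','intrinsics','R','t')})
E
```

```text
time: 22.02
tool_pos: [539.1, 185.7, 342.6]
tcp_rot: [-180.0, -0.1, 172.5]
ft_force: [0.6, -0.4, 0.4]
finger_gap: 63.8
grip_force: 0.0
time: 23.02
tool_pos: [539.0, 183.2, 344.0]
tcp_rot: [-180.0, -0.0, 89.0]
ft_force: [-0.1, -0.7, -0.5]
finger_gap: 63.7
grip_force: 0.0
t 23.02 pos [539.  183.2 344. ] rot [-180.   -0.   89.] gap 63.7 grip 0.0 F [-0.1 -0.7 -0.5]
shift cm [ 0.07  2.3  21.9 ] norm 22.03 turn z 1.441 j [14.  2. 82.  0. 97. 15.]
rh 36 64 [(np.float64(-1.71), np.float64(-19.0), 56), (np.float64(1.1), np.float64(15.04), 53)] mid -1.98
rh 72 85 [(np.float64(-2.74), np.float64(-23.04), 26), (np.float64(-2.22), np.float64(17.01), 26)] mid -3.01
rh_elbow []
rh_outlet [([606.0, 187.0, 120.0], 0.77)]validation failed for argument at $...
```

View pics/w7.png

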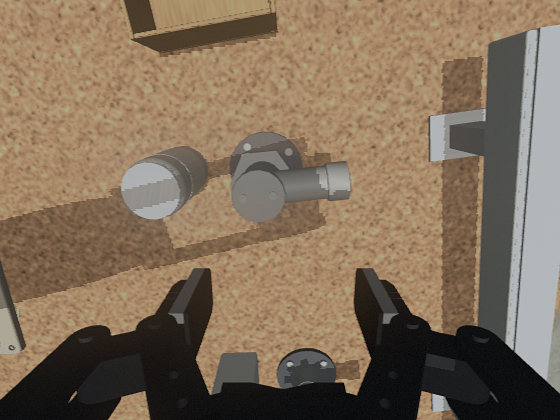

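The view at yaw 89° (the last call was refused for having 13 rows) shows both the RH arm, at (285–350, 183), and the trunking at (485–560, 30–400). I can compare the arm with the trunking edge in this same picture.

```bash
python3 - <<'E'
from h import *
p=dict(np.load('w7.npz')); g=cv2.GaussianBlur(cv2.cvtColor(p['image'],cv2.COLOR_RGB2GRAY).astype(float),(0,0),1)
A=[];B=[]
for v in range(45,330,3):
    uf=int(490-(v-45)*10/285); d=np.gradient(g[v,uf-12:uf+14]); B.append(ray(p,(uf-12+np.argmin(d),v),95))
    ue=int(527-(v-45)*17/285); d=np.gradient(g[v,ue-10:ue+16]); A.append(ray(p,(ue-10+np.argmax(d),v),155))
print('top front edge',fit(A),'bottom front edge',fit(B))
A=np.array(A);print(A[::20].round(0))
E
```

```text
top front edge (np.float32(96.38471), np.float32(763.94965), np.float32(143.28143)) bottom front edge (np.float32(96.42463), np.float32(764.46173), np.float32(159.9537))
[[757. 304.]
 [762. 256.]
 [757. 204.]
 [764. 145.]
 [771.  79.]]
```

```bash

python3 -m handwheel '[[0.5,0,0,0,0,0,0.12],[0.5,0,0,0,0,0,0.12],[0.5,0,0,0,0,0,0.12],[0.5,0,0,0,0,0,0.12],[0.5,0,0,0,0,0,0.12],[0.5,0,0,0,0,0,0.12],[0.5,0,0,0,0,0,0.12],[0.5,0,0,0,0,0,0.12],[0.5,0,0,0,0,0,0.12],[0.5,0,0,0,0,0,0.12],[0.5,0,0,0,0,0,0.12],[0.5,0,0,0,0,0,0.12]]'|tail -9
python3 -m handwheel '[[0.5,2.3,0,3,0,0,0],[0.5,0,0,3.5,0,0,0],[0.5,0,0,3,0,0,0],[0.5,0,0,0,0,0,0],[0.5,0,0,0,0,0,0]]'|tail -9
python3 - <<'E'
from h import *
to(562,184,125,6.44)
P=[snapshot('wrist') for _ in range(4)]
p=dict(P[0]); p['image']=np.mean([q['image'] for q in P],0).astype(np.uint8)
edgefit(p,(517,180),6.44,'rh')
a=rect(p,(517,180),6.44,123,'',S=(-20,100),T=(-50,50)); cv2.imwrite('pics/r2.png',a[::-1])
to(562,184,125,6.44)
E
```

```text
time: 24.22
tool_pos: [539.0, 183.2, 344.1]
tcp_rot: [-180.0, 0.0, 6.8]
ft_force: [0.3, -0.6, -0.1]
finger_gap: 64.2
grip_force: 0.0
time: 24.63
tool_pos: [560.5, 185.7, 247.3]
tcp_rot: [180.0, 0.3, 7.0]
ft_force: [-0.2, 0.3, 0.7]
finger_gap: 64.3
grip_force: 0.0
t 24.63 pos [560.5 185.7 247.3] rot [180.    0.3   7. ] gap 64.3 grip 0.0 F [-0.2  0.3  0.7]
shift cm [ 0.19  0.18 12.23] norm 12.24 turn z 0.01 j [13.  6. 87. -0. 87. 96.]
rh 36 64 [(np.float64(-11.49), np.float64(-21.22), 10), (np.float64(12.6), np.float64(14.84), 17)] mid -3.19
rh 72 85 [(np.float64(-1.65), np.float64(-22.62), 26), (np.float64(-1.22), np.float64(16.24), 26)] mid -3.19
t 24.83 pos [563.2 186.4 252.6] rot [-180.    -0.3    6.9] gap 64.3 grip 0.0 F [ 0.2 -0.5  1.1]
shift cm [-0.21  0.23 12.75] norm 12.76 turn z 0.008 j [13.  6. 86.  0. 87. 96.]
```

View pics/r2.png

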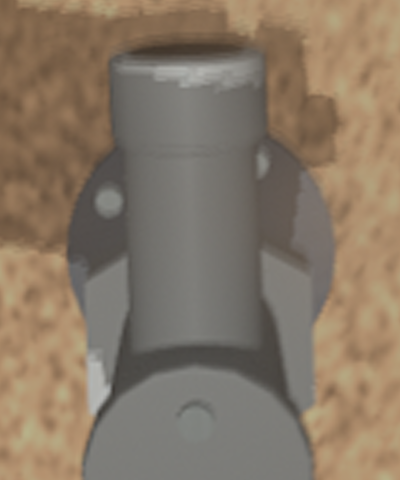

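The rectified close-up shows the RH arm edges going from (131,340) to (126,170) and from (263,340) to (259,170). It leans about 1.5° past square, and the top view agrees. I'll regrip it and turn it back by that amount.

```bash

python3 -m handwheel '[[0.5,0,0.2,3,0,0,0.03],[0.5,0,0,4,0,0,0],[0.5,0,0,3.5,0,0,0],[0.5,0,0,1.9,0,0,0],[0.5,0,0,0,0,0,0],[0.5,0,0,0,0,0,0]]'
python3 - <<'E'
from h import *
for _ in range(3): snapshot('top'); to(562.8,183.8,125.5,4.9)
E
```

```text
time: 25.33
tool_pos: [562.3, 184.1, 126.1]
tcp_rot: [-180.0, -0.0, 5.2]
ft_force: [1.0, -0.1, 0.3]
finger_gap: 64.0
grip_force: 0.0
t 25.38 pos [563.6 184.4 127.9] rot [-180.    -0.2    5.2] gap 64.2 grip 0.0 F [-0.2 -0.8 -0.1]
shift cm [-0.08  0.05  0.24] norm 0.26 turn z 0.005 j [13. 11. 94.  0. 75. 98.]
t 25.43 pos [564.2 184.5 128.7] rot [-180.    -0.3    5.2] gap 64.4 grip 0.0 F [ 0.2 -0.7  0.5]
shift cm [-0.14  0.06  0.31] norm 0.35 turn z 0.005 j [13. 11. 94.  0. 75. 98.]
t 25.48 pos [564.3 184.6 128.9] rot [-180.    -0.3    5.2] gap 63.7 grip 0.0 F [-0.3  0.9 -0. ]
shift cm [-0.16  0.06  0.33] norm 0.38 turn z 0.004 j [13. 11. 94.  0. 75. 98.]
```

```bash

python3 -m handwheel '[[-1,0,0.05,0,0,0,0],[-1,0,0,0,0,0,0],[-1,0,0,0,0,0,0],[-1,0,0,0,0,0,0],[-1,0,0,0,0,0,0],[-1,0,0,0,0,0,0]]' 70
python3 - <<'E'
from h import *
to(562.8,183.8,125.5,6.4)
E
python3 -m handwheel '[[-1,0,-0.065,0,0,0,-0.014],[-1,0,-0.065,0,0,0,-0.014],[-1,0,0,0,0,0,0],[-1,0,0,0,0,0,0],[-1,0,0,0,0,0,0]]'
python3 - <<'E'
from h import *
to(562.8,185,125.5,6.4)
E
python3 -m handwheel '[[0.5,0,0,0,0,0,0],[0.5,0,0,0,0,0,0],[0.5,0,0,0,0,0,0],[0.5,0,0,0,0,0,0],[0.5,0,0,-2,0,0,0],[0.5,0,0,-4,0,0,0],[0.5,0,0,-4,0,0,0],[0.5,0,0,-2.5,0,0,0],[0.5,0,0,0,0,0,0],[0.5,0,0,0,0,0,0],[0.5,0,0,0,0,0,0]]'
python3 - <<'E'
from h import *
P=[snapshot('wrist') for _ in range(6)][-1]
edgefit(P,(517,180),6.44,'rh')
a=rect(P,(517,180),6.44,123,'',S=(-20,100),T=(-50,50)); cv2.imwrite('pics/r3.png',a[::-1])
to(562,184,125,6.44)
E
```

```text
time: 25.98
tool_pos: [563.1, 183.9, 127.1]
tcp_rot: [-180.0, -0.2, 5.1]
ft_force: [-1.5, -0.4, 7.7]
finger_gap: 31.5
grip_force: 68.7
t 25.98 pos [563.1 183.9 127.1] rot [-180.    -0.2    5.1] gap 31.5 grip 68.7 F [-1.5 -0.4  7.7]
shift cm [-0.03  0.01  0.16] norm 0.17 turn z -0.022 j [13. 11. 94.  0. 75. 98.]
time: 26.4
tool_pos: [563.0, 185.3, 127.2]
tcp_rot: [-180.0, -0.2, 6.8]
ft_force: [-2.7, 0.4, 7.1]
finger_gap: 31.7
grip_force: 68.6
t 26.40 pos [563.  185.3 127.2] rot [-180.    -0.2    6.8] gap 31.7 grip 68.6 F [-2.7  0.4  7.1]
shift cm [-0.02  0.03  0.17] norm 0.17 turn z 0.006 j [13. 11. 94.  0. 75. 96.]
time: 27.32
tool_pos: [561.7, 184.7, 249.3]
tcp_rot: [180.0, 0.0, 6.7]
ft_force: [-0.7, 0.6, 0.3]
finger_gap: 64.6
grip_force: 0.0
rh 36 64 [(np.float64(-9.95), np.float64(-21.85), 5), (np.float64(-2.7), np.float64(15.46), 24)] mid -3.2
rh 72 85 [(np.float64(0.59), np.float64(-20.19), 26), (np.float64(-0.0), np.float64(19.25), 26)] mid -0.47
t 27.62 pos [561.4 184.7 248.8] rot [1.8e+02 1.0e-01 6.7e+00] gap 63.8 grip 0.0 F [-1.2  0.  -0.1]
shift cm [ 0.08  0.07 12.38] norm 12.38 turn z 0.005 j [13.  6. 87.  0. 87. 96.]
```

RH lip edges now read +0.3°, so it is square. I'll do the same close check on the LH elbow.

```bash

python3 -m handwheel '[[0.5,0.15,3.9,0,0,0,0],[0.5,0.15,3.9,0,0,0,0],[0.5,0.15,3.9,0,0,0,0],[0.5,0.15,3.9,0,0,0,0],[0.5,0.15,3.9,0,0,0,0],[0.5,0.15,3.9,0,0,0,0],[0.5,0.15,3.9,0,0,0,0],[0.5,0.15,3.9,0,0,0,0],[0.5,0.15,3.9,0,0,0,0],[0.5,0,0,0,0,0,0],[0.5,0,0,0,0,0,0],[0.5,0,0,0,0,0,0]]'
python3 - <<'E'
from h import *
P=[snapshot('wrist') for _ in range(5)][-1]
edgefit(P,(570,-168),6.44,'lh')
a=rect(P,(570,-168),6.44,123,'',S=(-20,100),T=(-50,50)); b=cv2.imread('pics/r3.png'); cv2.imwrite('pics/r4.png',np.hstack([b,a[::-1]]))
to(616,-162,125,6.44)
Q=[snapshot('top') for _ in range(4)]
p=dict(Q[0]); p['image']=np.mean([q['image'] for q in Q],0).astype(np.uint8); edgefit(p,(517,180),6.44,'rh top')
locs(Q[3],['offcut','can','switchbox','reel'])
E
```

```text
time: 28.62
tool_pos: [616.4, -162.1, 249.4]
tcp_rot: [-179.9, 0.1, 6.7]
ft_force: [0.2, 0.3, -0.4]
finger_gap: 64.0
grip_force: 0.0
lh 36 64 [(np.float64(-5.45), np.float64(-23.76), 23), (np.float64(-9.98), np.float64(23.03), 31)] mid -0.37
lh 72 85 [(np.float64(1.41), np.float64(-19.42), 26), (np.float64(0.36), np.float64(19.88), 26)] mid 0.23
t 28.87 pos [ 616.7 -160.8  250.3] rot [-180.    -0.     6.9] gap 63.8 grip 0.0 F [0.3 0.4 0.3]
shift cm [-0.09  0.11 12.53] norm 12.53 turn z 0.007 j [-19.  13.  79.   0.  88.  64.]
rh top 36 64 [(np.float64(-1.01), np.float64(-14.29), 56), (np.float64(0.41), np.float64(19.07), 56)] mid 2.39
rh top 72 85 [(np.float64(3.37), np.float64(-16.13), 26), (np.float64(-4.51), np.float64(20.95), 26)] mid 2.41
offcut [([447.0, 411.0, 9.0], 0.66)]
can [([397.0, 183.0, -7.0], 0.6)]
switchbox [([456.0, -153.0, -2.0], 0.67), ([436.0, -391.0, 1.0], 0.34)]
reel [([438.0, -393.0, -0.0], 0.75), ([566.0, -168.0, 124.0], 0.53)]
```

View pics/r4.png

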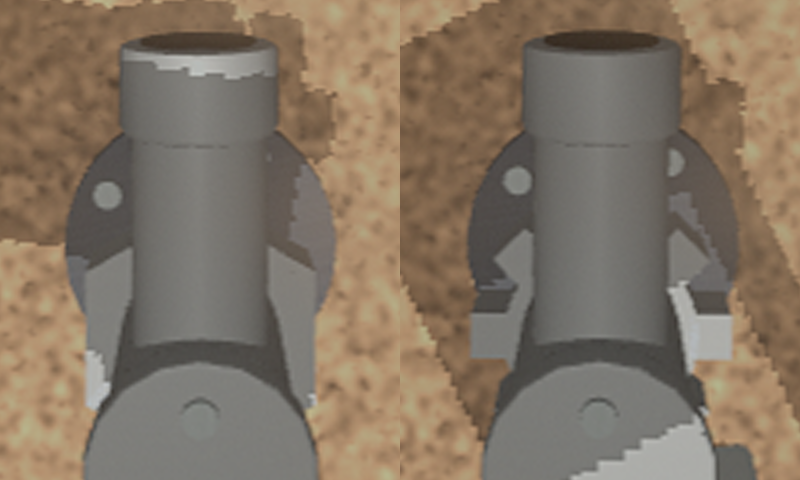

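Both arms are vertical in the rectified views: RH edges at x=133 and 268, LH at 535 and 668. So both outlets are square to the trunking within about 0.5°, the bystanders have not moved and the gripper is clear.

```bash
python3 -m handwheel '[[0.5,0,0,-3,0,0,0],[0.5,0,0,-3,0,0,0],[0.5,0,0,0,0,0,0],[0.5,0,0,0,0,0,0]]' | head -2; python3 -c "
from h import *
print(hand_in())"
```

```text
time: 29.6
tool_pos: [617.8, -162.7, 313.4]
the job is handed in; nothing more can be done
None
```

I put the offcut upright in the carton, then screwed both elbows down until each outlet measured square to the trunking (within about 1°), and handed the job in at about 30 s; I overshot the right-hand elbow by about 1.5° and turned it back, and the reel, can and switch box did not move.

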